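# Hang a washed butter mould to drain

## Task

Pick up the drying rod by its wooden handle, push the rod through the yellow mould lying on its side and lift the mould on it, then gently lay the rod across the draining rack, handle in the cradle nearer the robot and metal shaft in the other, so that the mould hangs between the two posts over the little drip tray, and let go. The mould is clean, so the fingers must not touch it; leave the blue mould alone.

Things in the scene. Friction and masses are not known exactly. Their poses are not given: they have to be found in the camera images.
- rod_grip (a point): Place to grip the 0.17 kg drying rod, in the middle of its straight wooden handle's section (26 mm wide, 40 high). Handle: from 95 mm behind to 45 mm ahead of this point; then a level aluminium shaft, 14 mm thick, on the same centre line, to 299 mm ahead, with a red 28 mm ball at its tip. x points along the rod to the ball, z up. It starts lying flat, this point 20 mm over the table.
- mould_yellow_center (a point): Mould to hang: yellow plastic octagonal tube, open at both ends, lying on one flat; 76 mm high (across flats), 70 mm long, bore 64 mm across flats, 0.09 kg, loose. Point at the bore's centre, 38 mm over the table at the start. x runs along the bore, level, at the start to the robot's left within 15 degrees. On the rod the bore's centre hangs 25 mm under the shaft's centre line.
- mould_blue_center (a point): Bystander: blue mould of the same shape and size, lying likewise beside the yellow one, loose, to be left alone. Point at the centre of its bore, x along the bore.
- rack: Draining rack, fixed: two posts 307 mm apart on a dark wooden foot. Origin: on the table under where the mould hangs, at the centre of an aluminium drip tray (130 x 110 mm, top 32 mm up). x points level from the near post (at x = -207 mm) to the far one (+100 mm), away from the robot. Laid in place along x, the rod has its grip point at x = -140 mm (20 mm either way is fine), y = 0, 140 mm up.
- rack_far (a point): Bottom of the far post's cradle, for the shaft, 133 mm over the table; the ball goes beyond it. Axes as the rack's. Bent steel wire 10 mm thick, flat bottom about 50 mm wide inside, sides leaning outwards to 45 mm higher, open on top.
- rack_near (a point): Bottom of the near post's cradle, for the handle, 120 mm over the table. Same shape as the far cradle, axes as the rack's.
There are look-alikes about, which are no part of the job. Of the things that look like the part that bears mould_yellow_center, the middle-sized one is meant.

How it is judged (in metres and radians):
On the way:
1. the yellow mould hangs on the rod's shaft, lifted clear of the table (x of mould_yellow_center in the frame of rod_grip between 0.075 and 0.205 m and y of mould_yellow_center in the frame of rod_grip between -0.032 and 0.032 m and z of mould_yellow_center in the frame of rod_grip between -0.032 and 0.032 m and height (world z) of mould_yellow_center above 0.075 m and contact force between the fingers and mould_yellow below 0.5 N), for 0.2 s.
At the end, for the whole second after the job is handed in: The rod rests in both cradles, ball beyond the far post (grip point within 25 mm along and 30 mm across of its place, 12 mm in height, 10 degrees in direction), and the yellow mould hangs still on the shaft, within 60 mm along and 45 mm across of the tray's centre (x of mould_yellow_center in the frame of rod_grip between 0.075 and 0.205 m and y of mould_yellow_center in the frame of rod_grip between -0.032 and 0.032 m and z of mould_yellow_center in the frame of rod_grip between -0.032 and 0.032 m and x of rod_grip in the frame of rack between -0.165 and -0.115 m and y of rod_grip in the frame of rack between -0.03 and 0.03 m and z of rod_grip in the frame of rack between 0.128 and 0.152 m and angle between the x axis of rod_grip and the x axis of rack, either way round below 0.18 rad and x of mould_yellow_center in the frame of rack between -0.06 and 0.065 m and y of mould_yellow_center in the frame of rack between -0.045 and 0.045 m and height (world z) of mould_yellow_center between 0.095 and 0.135 m and linear speed of rod below 0.03 m/s and linear speed of mould_yellow below 0.05 m/s); the robot touches nothing.
It fails at once if the fingers touch the yellow mould (contact force between the fingers and mould_yellow above 0.5 N).
It fails at once if the blue mould is moved by more than 15 mm (distance of mould_blue_center from where it was at the start of the episode above 0.015 m).
It fails at once if the rod is dropped or slammed onto the rack (over 40 N) (contact force between rod and rack above 40 N).
It also fails if it takes over 56 s, if anything falls off the work surface, if the arm or the gripper's body presses on something with over 40 N, if the wrist force passes 120 N, or if a joint passes its speed limit or range.

## Robot

A 6-joint arm with a two-finger parallel gripper is mounted at the origin on the work surface. World frame = base frame: x ahead of the robot, y to its left, z up, the work surface at z = 0. Lengths are in m, angles in degrees, forces in N, time in s.
With the tool pointing down it reaches from about 0.425 to 1.125 m from the base axis. Payload 14.9 kg.
Tool frame: the origin (TCP) lies on the front face of the gripper's body, between the roots of the fingers; the fingertips stand 78 mm ahead of it and the grasp point (between the pads) lies 60 mm ahead of it (bot.grip_depth is the distance from the TCP to the grasp point, in m); z points along the fingers, y is the line along which they close (so a half turn about z gives the same grasp; the last joint's range is limited). The gripper opens to 91 mm and grips with 3 to 60 N. Pads are 32 mm wide; open, the fingers measure 118 mm over their backs; the gripper's body (76 mm by 178 mm) begins 60 mm behind the grasp point.
Start: joints at [-73.241, 21.709, 99.362, -0, 58.929, -1.908], TCP at [0.224, -0.663, 0.292] pointing down, gripper open.
Joint ranges: [-158.91, 158.91], [-42.39, 125.64], [0.06, 152.35], [-60.88, 240.88], [17.5, 164.5], [-176.32, 176.32]. Speed limits (degrees/s): [108.29, 108.29, 136.94, 180, 180, 180].

## Interface

Orientations are given as [roll, pitch, yaw] about the fixed x, y, z axes, in that order (R = Rz(yaw) Ry(pitch) Rx(roll)).
In Python, from station import bot, jaws, kinematics, sensors, cams, job gives the robot as it stands. Calls block until the motion is done:
- bot.move_to(position, orientation): joint-space move of the TCP to a pose.
- bot.move_linear(position, frame=None, vel=0.15, stop_force=None): straight line of the TCP; frame=None keeps the orientation; vel is the mean speed in m/s. With stop_force (N) it stops when the force on the tool has changed by that much, and returns True; else False.
- bot.move_j(angles): joint-space move.
- jaws.command_gripper(opening): opening from 0.0 (shut) to 1.0 (fully open); the grip force is fixed at half the most; returns when the fingers have stopped.
- bot.wait(seconds).
- kinematics.ik(position, orientation): joint angles nearest the present ones, or None.
- sensors.read_state(): the state.
- cams.capture(name): name is "scene" or "top" or "wrist"; returns a dict with "color" (480x640x3 uint8, red, green, blue), "fx", "fy", "cx", "cy" (pixels), "cam_to_world" (4x4, takes a point from camera to world coordinates). Camera axes: x right, y up, looking along -z (the intrinsics and any distortion apply to the point x, -y, -z); pixel columns grow to the right and rows downward; lengths in m; the calibration is good to about 2 mm. A picture is of the moment at which its call begins. There is no depth.
A pose or a line that the arm cannot do raises bot.PlanningError and nothing moves.
- job.hand_in(): hands the job in; it is judged then, once.
The state is a dict: "time_s": time; "joint_positions": joint angles; "dq": joint speeds; "joint_efforts": joint torques, N m; "ee_pos": TCP position; "eef_rot": TCP orientation; "wrist_force": force on the tool from outside, world axes, zero at the start; "moment": the same for the moment, N m; "finger_gap": opening from 0.0 (shut) to 1.0 (fully open); "grasp_force": force on a finger pad.
Only numpy, scipy, OpenCV 4.12 (cv2) and the standard library are available. Lean on these libraries where they do the work, as an engineer would, in place of code of your own. Each camera call takes 0.05 s, during which the arm holds its last target. There are 200 camera calls.

## Working session

There is one attempt and no reset: what is moved stays moved. The work goes in short steps, each a Python script; the robot and the scene stay as the last script left them, time stands still between calls to the robot, and variables do not carry over. Pictures are saved under pics/ and viewed, at most 11 in all, crops included, and the job is handed in when it is done.

```bash
mkdir -p pics
cat > h.py <<'E'
import numpy as np, cv2
from station import bot, jaws, kinematics, sensors, cams, job
def ray(c,u,v):
    M=np.array(c["cam_to_world"]); d=M[:3,:3]@np.array([(u-c["cx"])/c["fx"],-(v-c["cy"])/c["fy"],-1]); return M[:3,3],d
def pt(c,u,v,z):
    o,d=ray(c,u,v); return o+d*(z-o[2])/d[2]
def proj(c,p):
    M=np.array(c["cam_to_world"]); q=M[:3,:3].T@(np.array(p)-M[:3,3]); return c["cx"]+c["fx"]*q[0]/-q[2], c["cy"]-c["fy"]*q[1]/-q[2]
def save(c,n): cv2.imwrite(f"pics/{n}.png",c["color"][:,:,::-1])
E
python3 - <<'E'
from h import *
for n in("scene","top"):
    c=cams.capture(n); save(c,n+"0"); print(n,c["fx"],c["fy"],c["cx"],c["cy"],[k for k in c],np.round(c["cam_to_world"],3).tolist())
    for k in c:
        if k not in("color","cam_to_world"): print(k,c[k])
print(sensors.read_state())
E
```

```text
scene 468.88075274254885 468.88075274254885 314.64545560035407 235.8779884634021 ['color', 'fx', 'fy', 'cx', 'cy', 'cam_to_world'] [[-0.825, -0.48, 0.299, 0.771], [0.565, -0.704, 0.429, 0.342], [0.005, 0.523, 0.852, 0.857], [0.0, 0.0, 0.0, 1.0]]
fx 468.88075274254885
fy 468.88075274254885
cx 314.64545560035407
cy 235.8779884634021
top 460.4078154696247 460.4078154696247 323.673941365813 244.21720850631095 ['color', 'fx', 'fy', 'cx', 'cy', 'cam_to_world'] [[-0.003, 0.994, -0.113, 0.401], [-1.0, 0.0, 0.027, -0.032], [0.027, 0.113, 0.993, 0.981], [0.0, 0.0, 0.0, 1.0]]
fx 460.4078154696247
fy 460.4078154696247
cx 323.673941365813
cy 244.21720850631095
{'time_s': 0.1, 'joint_positions': array([-7.32407598e+01,  2.17348842e+01,  9.93916504e+01,  1.14575810e-04,
        5.89298411e+01, -1.90852638e+00]), 'dq': array([ 0.08836639, -0.02935625, -0.16109758,  0.07756378,  0.06103359,
        0.03656529]), 'joint_efforts': array([ 2.02419011e-03, -7.65031600e+01, -4.35290945e+01,  6.52961782e-02,
        3.98309680e-02, -1.79800452e-05]), 'ee_pos': array([ 0.22396436, -0.66291193,  0.29166675]), 'eef_rot': array([-1.79943659e+02, -1.97555778e-03,  1.86677064e+01]), 'wrist_force': array([ 0.4379546 ,  0.44776523, -0.53064992]), 'moment': array([-0.02986458, -0.01047784, -0.04982688]), 'grasp_force': 0.0, 'finger_gap': 0.9979585927190322}
```

View pics/scene0.png

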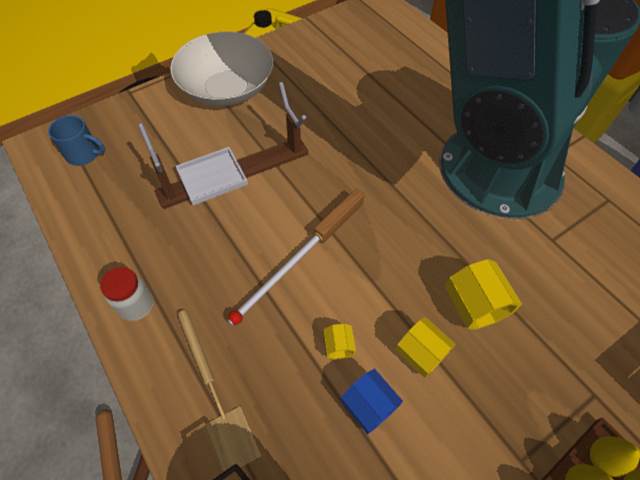

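View pics/top0.png

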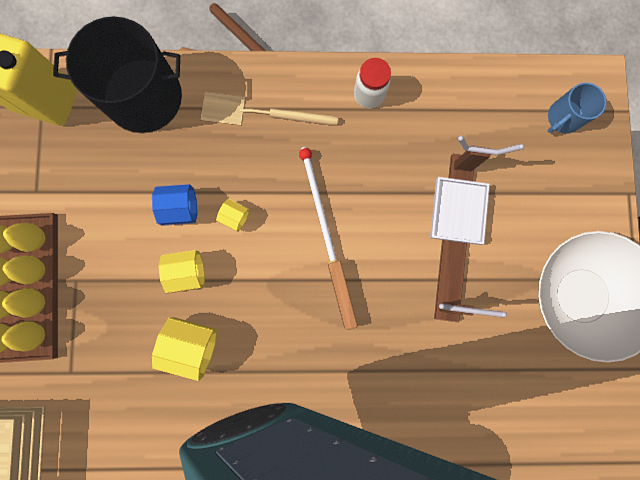

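The scene view shows the rod (ball at 235,318, handle at 340,213), the rack with its tray at 212,175, and the yellow moulds small (340,341), middle (427,346) and large (484,293). In the top view the ball is at 305,154, the handle around 343,295, the middle yellow mould at 181,271, the blue one at 175,204 and the tray at 461,210.

```bash
cat > meas.py <<'E'
from h import *
def comp(mask,seed):
    mask=cv2.morphologyEx(mask.astype(np.uint8),cv2.MORPH_OPEN,np.ones((2,2)))
    cs=cv2.findContours(mask,cv2.RETR_EXTERNAL,cv2.CHAIN_APPROX_NONE)[0]
    cs=[c for c in cs if cv2.contourArea(c)>30]
    return max(cs,key=lambda c:cv2.pointPolygonTest(c,seed,True))
def cen(c):
    m=cv2.moments(cv2.convexHull(c)); return m['m10']/m['m00'],m['m01']/m['m00']
def tri(a,pa,b,pb):
    (o1,d1),(o2,d2)=ray(a,*pa),ray(b,*pb); d1=d1/np.linalg.norm(d1); d2=d2/np.linalg.norm(d2)
    s=np.linalg.lstsq(np.c_[d1,-d2],o2-o1,rcond=None)[0]; p,q=o1+s[0]*d1,o2+s[1]*d2
    return (p+q)/2,np.linalg.norm(p-q)
S,T=cams.capture("scene"),cams.capture("top")
def hsv(c): return cv2.split(cv2.cvtColor(c["color"],cv2.COLOR_RGB2HSV).astype(np.int16))
HS,HT=hsv(S),hsv(T)
yel=lambda h:(h[0]>=23)&(h[0]<=34)&(h[1]>170)
blu=lambda h:(h[0]>105)&(h[0]<130)&(h[1]>150)
red=lambda h:((h[0]<4)|(h[0]>176))&(h[1]>190)
gry=lambda h:(h[1]<50)&(h[2]>110)
hnd=lambda h:(h[0]<=14)&(h[1]>120)&(h[2]>95)
np.set_printoptions(precision=4,suppress=True)
E
cat > m1.py <<'E'
from meas import *
for nm,f,s,t in[("yel",yel,(427,346),(181,271)),("small",yel,(340,341),(232,215)),("blue",blu,(372,400),(175,204)),("ball",red,(235,318),(305,154))]:
    a,b=comp(f(HS),s),comp(f(HT),t); print(nm,cv2.contourArea(a),cv2.contourArea(b),*tri(S,cen(a),T,cen(b)))
    if nm!="ball":
        for C,k in((S,a),(T,b)):
            P=cv2.approxPolyDP(cv2.convexHull(k),2.5,True)[:,0]
            W=np.array([pt(C,*p,.038)[:2] for p in P]); E=np.roll(W,-1,0)-W
            print([(tuple(map(int,p)),round(float(np.linalg.norm(e)),3),round(float(np.degrees(np.arctan2(e[1],e[0])))%180,1)) for p,e in zip(P,E)])
for C,H,sh,tr,hd in((S,HS,(285,270),(212,175),(340,213)),(T,HT,(320,205),(461,210),(343,295))):
    k=comp(gry(H),sh); P=np.array([pt(C,*p,.02)[:2] for p in k[:,0]]); vx,vy,x,y=cv2.fitLine(P.astype(np.float32),cv2.DIST_HUBER,0,.01,.01).ravel()
    if vx<0: vx,vy=-vx,-vy
    s=(P-[x,y])@[vx,vy]; print("shaft c",x,y,"dir",np.degrees(np.arctan2(vy,vx)),"ends",np.array([x,y])+np.outer([s.min(),s.max()],[vx,vy]))
    k=comp(hnd(H),hd);r=cv2.minAreaRect(np.array([pt(C,*p,.03)[:2] for p in k[:,0]],np.float32)); print("handle",r)
    k=comp(gry(H),tr);r=cv2.minAreaRect(np.array([pt(C,*p,.032)[:2] for p in k[:,0]],np.float32)); print("tray",r)
E
python3 m1.py
```

```text
yel 1877.5 34.0 [ 0.4273  0.2168 -0.0426] 0.018449566575354334
[((427, 319), 0.067, 96.2), ((455, 346), 0.082, 7.8), ((425, 377), 0.067, 96.1), ((397, 348), 0.064, 13.2), ((418, 323), 0.019, 169.6)]
[((205, 278), 0.02, 157.4), ((201, 287), 0.016, 24.4), ((198, 280), 0.015, 106.0)]
small 877.5 126.0 [0.5766 0.1288 0.0233] 0.021117937567313307
[((350, 326), 0.054, 62.7), ((355, 355), 0.023, 164.1), ((343, 359), 0.027, 141.8), ((328, 358), 0.052, 60.8), ((325, 330), 0.024, 169.1), ((337, 325), 0.024, 141.0)]
[((226, 203), 0.01, 128.0), ((230, 200), 0.04, 62.0), ((247, 209), 0.021, 0.9), ((247, 219), 0.055, 52.6)]
blue 2022.0 1503.5 [0.5889 0.2515 0.0325] 0.0019886362153372886
[((376, 371), 0.066, 93.3), ((402, 402), 0.075, 4.5), ((369, 432), 0.068, 93.9), ((342, 398), 0.04, 10.5), ((358, 381), 0.037, 173.7)]
[((191, 186), 0.04, 19.5), ((197, 204), 0.036, 178.3), ((196, 221), 0.077, 93.2), ((158, 223), 0.049, 14.1), ((153, 200), 0.026, 168.4), ((156, 188), 0.072, 93.6)]
ball 109.5 73.5 [ 0.7038 -0.0186  0.0116] 0.004502523471621087
shaft c 0.5599656 -0.049648218 dir 15.420613 ends [[ 0.4727 -0.0737]
 [ 0.6901 -0.0138]]
handle ((0.4036673307418823, -0.08612481504678726), (0.15189310908317566, 0.03965439274907112), 13.781302452087402)
tray ((0.5808264017105103, -0.33351850509643555), (0.12238334119319916, 0.13088873028755188), 82.09751892089844)
shaft c 0.58787775 -0.049557935 dir 14.808019 ends [[ 0.4749 -0.0794]
 [ 0.6918 -0.0221]]
handle ((0.4016686677932739, -0.09690378606319427), (0.14028340578079224, 0.028442170470952988), 14.401660919189453)
tray ((0.57868492603302, -0.3465409278869629), (0.11504005640745163, 0.13417553901672363), 82.373046875)
```

```bash
sed -i 's/h\[1\]>170)$/h[1]>110)\&(h[2]>90)/; s/>=23)&(h\[0\]<=34)/>=22)\&(h[0]<=36)/' meas.py
python3 - <<'E'
from meas import *
for s in (120,140,155,165):
  yl=lambda h:(h[0]>=23)&(h[0]<=36)&(h[1]>s)&(h[2]>80)
  a,b=comp(yl(HS),(427,346)),comp(yl(HT),(181,271)); print(s,cv2.contourArea(a),cv2.contourArea(b),cen(a),cen(b),*tri(S,cen(a),T,cen(b)))
P=cv2.approxPolyDP(cv2.convexHull(b),2.5,True)[:,0]
W=np.array([pt(T,*p,.038)[:2] for p in P]); E=np.roll(W,-1,0)-W
print([(tuple(map(int,p)),round(float(np.linalg.norm(e)),3),round(float(np.degrees(np.arctan2(e[1],e[0])))%180,1)) for p,e in zip(P,E)])
print(HT[0][265,175:190],HT[1][265,175:190])
bot.move_to([.428,-.088,.22],[180,0,14.8])
C=cams.capture("wrist"); save(C,"w1"); print(np.array(C["cam_to_world"]),C["fx"]); st=sensors.read_state(); print(st["time_s"],st["joint_positions"],st["ee_pos"])
E
```

```text
120 1877.5 1553.0 (425.4719840651251, 347.29514159521955) (182.36069651741295, 272.1301824212272) [0.4503 0.2326 0.0315] 0.0018460220636231713
140 1877.5 1553.0 (425.4719840651251, 347.29514159521955) (182.36069651741295, 272.1301824212272) [0.4503 0.2326 0.0315] 0.0018460220636231713
155 1877.5 1005.5 (425.4719840651251, 347.29514159521955) (182.43380281690142, 272.2021909233177) [0.4501 0.2326 0.0311] 0.0018580709022693845
165 1877.5 910.5 (425.4719840651251, 347.29514159521955) (182.56537517344432, 272.12498665812785) [0.4502 0.2325 0.031 ] 0.002153424550747475
[((199, 252), 0.033, 19.6), ((204, 267), 0.041, 1.5), ((204, 287), 0.077, 97.4), ((166, 292), 0.018, 28.1), ((162, 284), 0.055, 2.1), ((162, 257), 0.075, 97.8)]
[28 28 28 28 28 28 28 28 28 28 28 28 28 28 28] [154 154 155 155 155 157 153 153 153 153 157 154 157 154 154]
[[ 0.2552  0.9392  0.2299  0.4922]
 [-0.9669  0.248   0.0601 -0.0715]
 [-0.0006 -0.2376  0.9714  0.3133]
 [ 0.      0.      0.      1.    ]] 363.0358177959786
2.55 [-14.7332   4.1188 130.9662  -0.0024  44.8962  60.5086] [ 0.4283 -0.0885  0.2201]
```

View pics/w1.png

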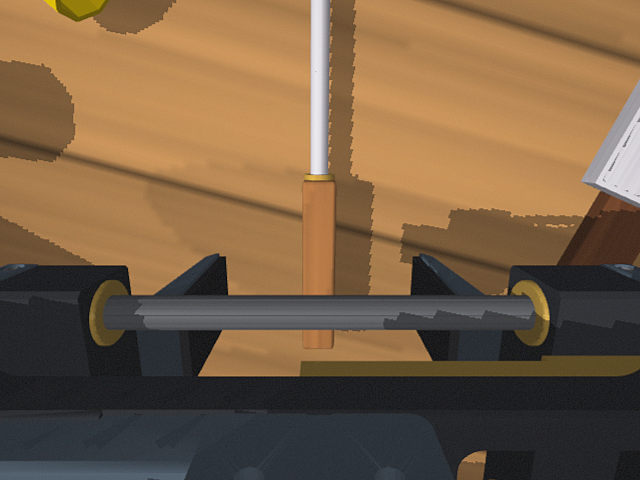

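The wrist view shows the rod centred between the fingers, with the shaft at column 319, the handle's front edge near row 181 and its rear edge near row 348.

Run:
```python
from meas import *
C=cams.capture("wrist"); H=hsv(C)
print(C["cx"],C["cy"])
for v in (20,80,140,200,230,260):
    m=gry(H)[v] if v<170 else (C["color"][v,:,0].astype(int)>0)&hnd(H)[v]
    u=[x for x in range(290,350) if m[x]]; print(v,u[0],u[-1],pt(C,(u[0]+u[-1]+1)/2,v+.5,.02 if v<170 else .04))
f=pt(C,319.5,181,.04);g=pt(C,319.5,175,.027);r=pt(C,319.5,348,.04);print(f,g,r,np.linalg.norm(f-r),np.linalg.norm(g-r))
d=(f-r)/np.linalg.norm(f-r); print("grip from f,g,r",f-.045*d,g-.045*d,r+.095*d)
```

```text
318.84426992383123 238.76506642240378
20 311 329 [ 0.5804 -0.0491  0.02  ]
80 311 328 [ 0.5412 -0.0591  0.02  ]
140 311 327 [ 0.499  -0.0699  0.02  ]
200 302 336 [ 0.4562 -0.0812  0.04  ]
230 303 334 [ 0.4337 -0.0867  0.04  ]
260 303 342 [ 0.4111 -0.0959  0.04  ]
[ 0.4703 -0.0774  0.04  ] [ 0.4738 -0.0765  0.027 ] [ 0.3365 -0.1128  0.04  ] 0.13840812424836263 0.14255640262221028
grip from f,g,r [ 0.4268 -0.0889  0.04  ] [ 0.4302 -0.088   0.027 ] [ 0.4283 -0.0885  0.04  ]
```

Run:
```python
from meas import *
yl=lambda h:(h[0]>=23)&(h[0]<=36)&(h[1]>130)&(h[2]>80)
print("mould",pt(T,*cen(comp(yl(HT),(181,271))),.038), "blue",pt(T,*cen(comp(blu(HT),(175,204))),.038))
bot.move_to([.428,-.0882,.15],[180,0,14.5])
bot.move_linear([.428,-.0882,.084],vel=.1)
jaws.command_gripper(0)
s=sensors.read_state(); print(s["finger_gap"]*91,s["grasp_force"])
bot.move_linear([.428,-.0882,.22])
m=pt(T,*cen(comp(yl(HT),(181,271))),.038)[:2]
d=np.array([np.cos(np.radians(97)),np.sin(np.radians(97))]); g=m-.40*d
print(g); bot.move_to([*g,.22],[180,0,97])
T=cams.capture("top"); save(T,"t2"); s=sensors.read_state(); print(s["time_s"],s["ee_pos"],s["eef_rot"],s["finger_gap"]*91)
```

```text
mould [0.4508 0.2305 0.038 ] blue [0.5884 0.2491 0.038 ]
25.763757288257956 29.99890387058258
[ 0.4996 -0.1665]
7.4917 [ 0.4993 -0.1663  0.2197] [-179.9766   -0.0137   96.9489] 25.655867691453125
```

View pics/t2.png

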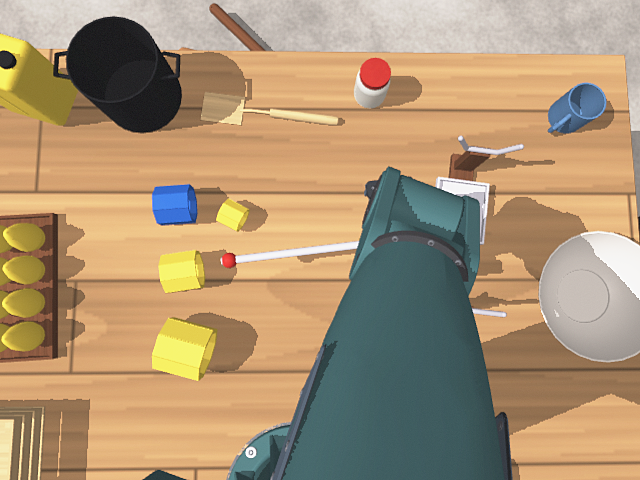

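The top view shows the rod held level with its ball at 228,260, just right of the middle yellow mould at 182,272, pointing towards it.

Run:
```python
from h import *
p=sensors.read_state()["ee_pos"]; bot.move_linear([p[0],p[1],.102],vel=.12)
import meas
from meas import *
b=cen(comp(red(HT),(225,265))); print("ball top",b,pt(T,*b,.038))
k=comp(gry(HT),(290,260)); P=np.array([pt(T,*q,.038)[:2] for q in k[:,0] if q[0]<345],np.float32); v=cv2.fitLine(P,cv2.DIST_HUBER,0,.01,.01).ravel(); print(v,np.degrees(np.arctan2(v[1],v[0]))%180)
bs=comp(red(HS),cv2.boundingRect(comp(yel(HS),(427,346)))[:2]); print("tri",tri(S,cen(bs),T,b),cv2.contourArea(bs))
yl=lambda h:(h[0]>=23)&(h[0]<=36)&(h[1]>130)&(h[2]>80)
k=comp(yl(HT),(181,271)); print(pt(T,*cen(k),.038)); s=sensors.read_state(); print(s["ee_pos"],s["time_s"])
I=np.hstack([cv2.resize(S["color"][280:400,300:500],(400,240)),cv2.resize(T["color"][210:330,150:350],(400,240))]); cv2.imwrite("pics/c3.png",I[:,:,::-1])
```

```text
ball top (240.85252525252523, 265.2969696969697) [0.4643 0.1121 0.038 ]
[ 0.1378 -0.9905  0.4753  0.0266] 97.91909
tri (array([0.4628, 0.1159, 0.0282]), np.float64(0.006435994182310276)) 79.5
[0.4506 0.2302 0.038 ]
[ 0.4998 -0.1665  0.1027] 8.725
```

View pics/c3.png

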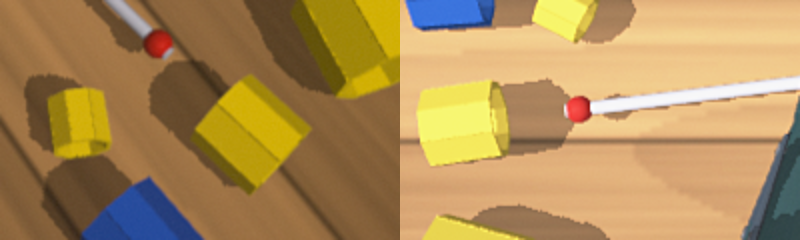

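The crops show the ball just outside the near opening of the middle yellow mould, with the shaft in line with the bore.

Run:
```python
from meas import *
m=np.array([.4506,.2303]); d=np.array([np.cos(np.radians(97)),np.sin(np.radians(97))]); g=m-.14*d
print(bot.move_linear([*g,.102],vel=.09,stop_force=6))
T=cams.capture("top");HT=hsv(T)
yl=lambda h:(h[0]>=23)&(h[0]<=36)&(h[1]>130)&(h[2]>80)
k=comp(yl(HT),(181,271)); print(pt(T,*cen(k),.038)); s=sensors.read_state(); print(s["ee_pos"],s["time_s"],s["wrist_force"])
I=T["color"][150:400,50:450]; cv2.imwrite("pics/c4.png",cv2.resize(I,(800,500))[:,:,::-1])
```

```text
False
[0.4543 0.2639 0.038 ]
[0.4677 0.0912 0.102 ] 11.9083 [ 0.3515 -0.1653 -1.5719]
```

View pics/c4.png

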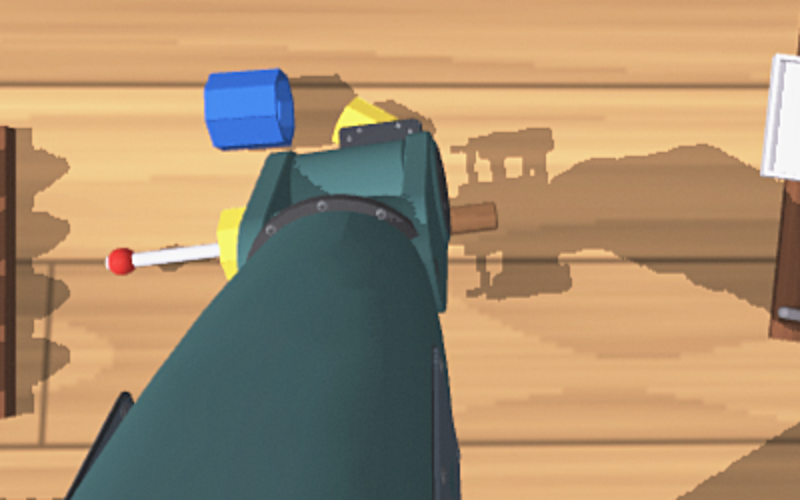

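The crop shows the ball through the mould at about 110,280 full-frame, the mould not displaced (left edge still near column 160) and the gripper well clear of it. Lifting next, and checking the rack axis from the cradle wire tips in the first top picture.

Run:
```python
from meas import *
p=sensors.read_state()["ee_pos"]
bot.move_linear([p[0],p[1],.14],vel=.05); bot.move_linear([p[0],p[1],.32],vel=.1)
s=sensors.read_state(); print(s["ee_pos"],s["time_s"],s["wrist_force"],s["joint_positions"])
Sc=cams.capture("scene"); save(Sc,"s5")
a=cv2.imread("pics/top0.png"); b=cv2.imread("pics/scene0.png")
I=np.hstack([cv2.resize(a[125:325,425:535],None,fx=3,fy=3),cv2.resize(b[70:215,125:315],None,fx=2.4,fy=2.4)[:348].copy() if 0 else cv2.copyMakeBorder(cv2.resize(b[70:215,125:315],None,fx=2.4,fy=2.4),0,252,0,0,cv2.BORDER_CONSTANT)])
cv2.imwrite("pics/rk.png",I); print(I.shape)
```

```text
[0.4675 0.0912 0.3195] 14.8667 [-0.0194  0.3304 -2.3131] [  8.2345  -1.2089 123.6412  -0.0005  57.6173   1.2334]
(600, 786, 3)
```

View pics/rk.png

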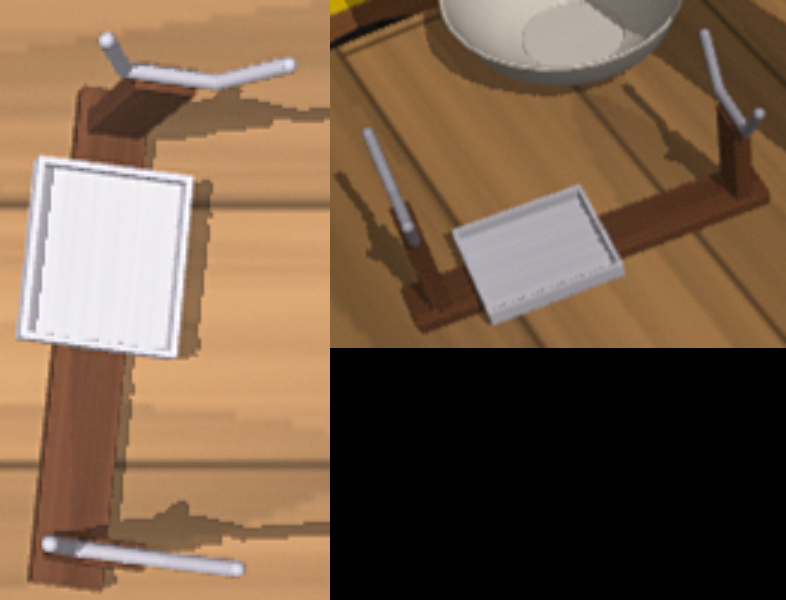

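View pics/s5.png

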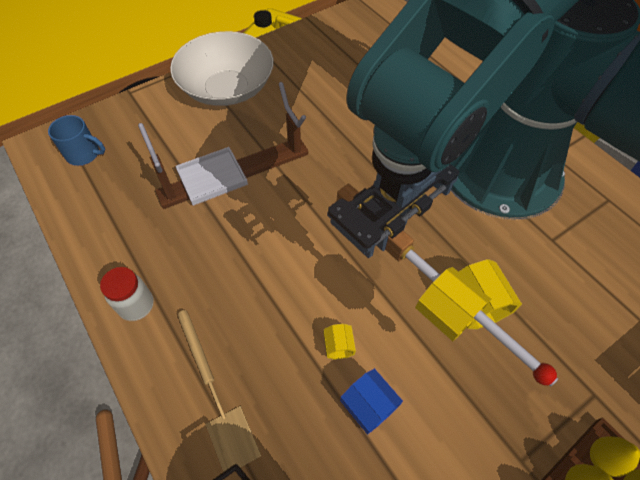

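The crop of the first top picture shows the cradle wire tips (far 460,138 and 522,147, near 441,306 and 504,314) and the tray corners. The scene view shows the middle yellow mould hanging on the shaft at 453,303, clear of the table, with the blue mould unmoved.

Run:
```python
from meas import *
P=lambda u,v,z:pt(T,425+u/3,125+v/3,z)[:2]
f=[P(106,40,.178),P(290,65,.178)];n=[P(49,544,.165),P(238,569,.165)];b=[P(124,73,.13),P(218,82,.13)]
t=[P(40,157,.032),P(191,176,.032),P(178,356,.032),P(19,340,.032)]
F,N,B,C=[np.mean(x,0) for x in(f,n,b,t)]
w=lambda x:np.linalg.norm(x[1]-x[0]); an=lambda v:np.degrees(np.arctan2(v[1],v[0]))
print("F",F,w(f),"N",N,w(n),"B",B,w(b),"C",C)
print("len FN",w([N,F]),"BN",w([N,B]),"ang",an(F-N),an(B-N),"perp",an(f[1]-f[0])+90,an(n[1]-n[0])+90,"tray",an(t[0]-t[3]),an(t[1]-t[2]),an(t[1]-t[0])+90)
for X in(F,B):
    d=(X-N)/w([N,X]); print("origin",N+.207*d,"grip",N+.067*d)
```

```text
F [ 0.678  -0.3585] 0.11303248500669594 N [ 0.3752 -0.3177] 0.11296654874186178 B [ 0.678  -0.3598] 0.06084582956405266 C [ 0.5799 -0.3467]
len FN 0.3055894477926294 BN 0.3056966615053229 ang -7.671460724836746 -7.911519352036351 perp -7.595943680683121 -7.638293120048161 tray -8.19253489562313 -6.560583928550306 -7.078033435503144
origin [ 0.5803 -0.3453] grip [ 0.4416 -0.3266]
origin [ 0.5802 -0.3462] grip [ 0.4415 -0.3269]
```

Run:
```python
from meas import *
bot.move_linear([.4415,-.3268,.32],[180,0,-7.7],vel=.08)
s=sensors.read_state(); print(s["ee_pos"],s["eef_rot"],s["time_s"],s["joint_positions"],s["finger_gap"]*91)
T=cams.capture("top");S=cams.capture("scene"); save(T,"t6"); save(S,"s6")
HT,HS=hsv(T),hsv(S)
d=np.array([np.cos(np.radians(-7.7)),np.sin(np.radians(-7.7)),0]); g=np.array([.4415,-.3268,.256])
for C,H,n in((T,HT,"top"),(S,HS,"sc")): print(n,"expect ball",proj(C,g+.285*d),"mould",proj(C,g+.14*d-[0,0,.025]))
cv2.imwrite("pics/c6.png",np.hstack([S["color"][0:300,50:450],cv2.resize(T["color"][50:350,240:640],(400,300))])[:,:,::-1])
```

```text
[ 0.4415 -0.3268  0.32  ] [-179.9997    0.0015   -7.6949] 20.5 [-38.9358   6.1199 115.9024  -0.0006  57.9792  58.7594] 26.332974857095866
top expect ball (np.float64(511.8809084832783), np.float64(100.19258274813268)) mould (np.float64(498.19034726362327), np.float64(188.3667161453106))
sc expect ball (np.float64(109.23205092508042), np.float64(119.44633076699148)) mould (np.float64(190.70562272643008), np.float64(104.45277601912869))
```

View pics/c6.png

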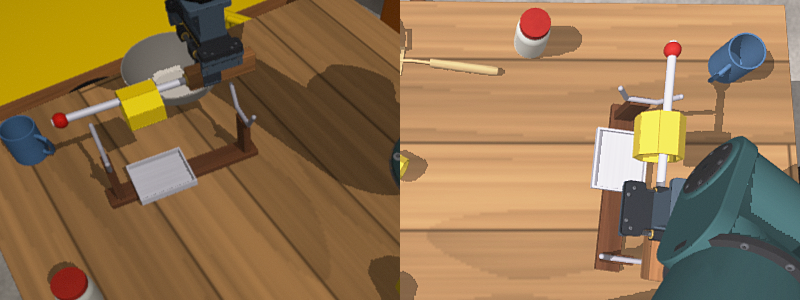

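The crops show the rod above the rack with the ball at 512,99 in the top view (expected 512,100), and the mould at 500,185, between the posts. Laying it down now.

Run:
```python
from meas import *
x,y=.4415,-.3268
bot.move_linear([x,y,.215],vel=.08)
print(bot.move_linear([x,y,.199],vel=.015,stop_force=4))
s=sensors.read_state(); print(s["ee_pos"],s["time_s"],s["wrist_force"],s["moment"])
T=cams.capture("top");S=cams.capture("scene")
cv2.imwrite("pics/c7.png",np.hstack([cv2.resize(S["color"][60:240,90:330],(400,300)),cv2.resize(T["color"][90:330,320:640],(400,300))])[:,:,::-1])
```

```text
True
[ 0.4415 -0.3268  0.2038] 22.9 [-1.2134  0.6157  6.6485] [0.2207 0.2285 0.0191]
```

View pics/c7.png

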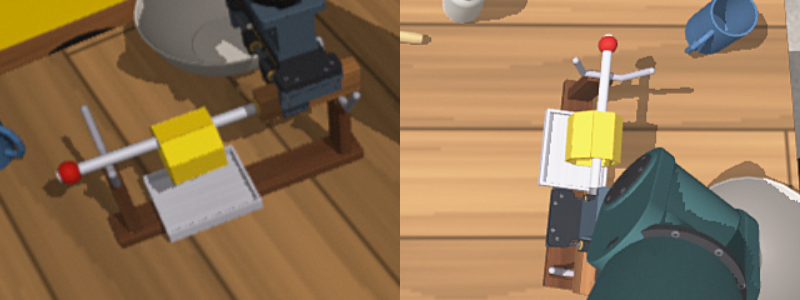

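The crops show the shaft seated in the far cradle with the ball beyond it, and the mould hanging over the tray. Contact came at the expected height (TCP 0.204 m), so I am releasing.

Run:
```python
from meas import *
jaws.command_gripper(1.0); bot.wait(.3)
bot.move_linear([.4415,-.3268,.36],vel=.1); bot.wait(.5)
T=cams.capture("top");S=cams.capture("scene");H,h2=hsv(T),hsv(S)
yl=lambda h:(h[0]>=23)&(h[0]<=36)&(h[1]>130)&(h[2]>80)
d=np.array([np.cos(np.radians(-7.7)),np.sin(np.radians(-7.7)),0]); g=np.array([.4415,-.3268,.14])
for C in(T,S): print("expect ball",proj(C,g+.285*d),"mould",proj(C,g+.14*d-[0,0,.025]))
print(sensors.read_state()["time_s"])
cv2.imwrite("pics/c8.png",np.hstack([cv2.resize(S["color"][60:240,90:330],(400,300)),cv2.resize(T["color"][90:330,320:640],(400,300))])[:,:,::-1])
```

```text
expect ball (np.float64(485.6419781832624), np.float64(125.87483659253076)) mould (np.float64(473.9660951109122), np.float64(202.38257796353045))
expect ball (np.float64(130.83396593409967), np.float64(162.47966702032545)) mould (np.float64(202.8982478939651), np.float64(146.5469643728677))
26.7917
```

View pics/c8.png

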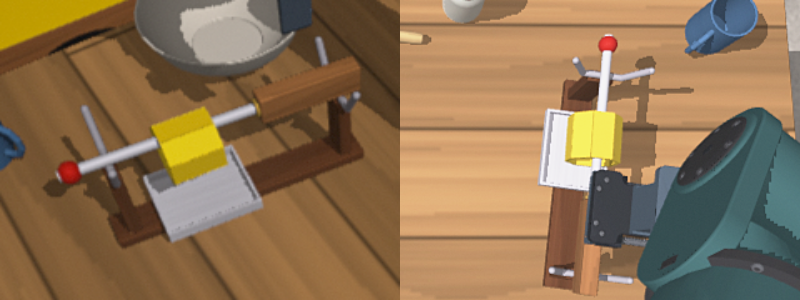

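The crops show the rod at rest in both cradles with the ball at 486,126 in the top view (as expected), the mould hanging over the tray and the gripper clear.

```bash
python3 -c "
from h import *
print(job.hand_in())"
```

```text
the job is handed in; nothing more can be done
None
```

I laid the rod in both cradles with the yellow mould hanging over the drip tray, let go, and handed the job in after about 27 s; in the pictures the blue mould had not moved after the lift, and no verdict came back.

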